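# Block a lens on the bench blocker

## Robot

A 7-joint arm with a two-finger parallel gripper is mounted at the origin on the work surface; the furniture and walls round the work are solid. World frame = base frame: x ahead of the robot, y to its left, z up, the work surface at z = 0. Lengths are in m, angles in rad, forces in N, time in s.
With the tool pointing down it reaches from about 0.425 to 0.875 m from the base axis. Payload 8.4 kg.
Tool frame: the origin (TCP) lies midway between the tips of the shut fingers; the grasp point (between the pads) lies tcp_to_grasp behind it (tcp_to_grasp is the distance from the TCP to the grasp point, in m); z points along the fingers, x is the direction in which the jaws open and shut, and the axes are right-handed (so a half turn about z gives the same grasp; the last joint's range is limited). The gripper opens to 85 mm and grips with 20 to 120 N. Pads are 22 mm wide; open, the fingers measure 114 mm over their backs; the gripper's body (76 mm by 85 mm) begins 54 mm behind the grasp point. The pads swing forward as they close: fully open they stand 13 mm farther back than shut.
Start: joints at [1.15, 0.333, 0.04, 1.465, -0.013, 1.343, -0.059], TCP at [0.206, -0.617, 0.198] pointing down, gripper open.
Joint ranges: [-2.58, 2.58], [-0.38, 2.09], [-1.3, 1.39], [0.25, 2.4], [-1.5, 4.64], [0.08, 2.09], [-2.65, 2.65]. Speed limits (rad/s): [2.22, 2.22, 2.79, 2.79, 3.14, 3.14, 3.14].

## Interface

Orientations are given as a unit quaternion [w, x, y, z].
In Python, from workcell import * gives the robot as it stands.
- The arm moves only by the shell command python3 -m crank 'ROWS' [FORCE]. ROWS is JSON, a list of rows, each an object of numbers: "wx", "wy", "wz": the turn, a rotation vector about the world's x, y, z as a fraction of full scale; "dx", "dy", "dz": the shift along the world's x, y, z as a fraction of full scale; "grip": the opening, from -1 (shut) to 1 (fully open). In form: [{"wx": .., "wy": .., "wz": .., "dx": .., "dy": .., "dz": .., "grip": ..}, ...]. A call has 1 to 10 rows; each row is the pose to reach, as a shift and turn from the pose commanded when the call began, turning the shorter way round; what a row does not reach only later rows make up. Full scale, the value 1, is 0.3 m for a shift and 180 degrees for a turn. A row lasts 1/10 s, in which the tool goes at most 50 mm and 8.59 degrees, less where a joint would pass 70% of its speed; a pose out of reach is approached as far as the arm can. A call with a number of a shift or a turn outside -1 to 1 is refused whole. A call with a gripper value outside its range is refused whole. The fingers move at their own pace and stop on an object; FORCE is the grip in N (left out, the last holds). Time passes only in rows, so rows that repeat a pose let the fingers close. It gives the time, the measured TCP pose, the force and the opening at its end, in the units of the state.
- observe(): the state, without advancing time (a new reading comes with each control period).
- read_camera(name): name is "scene" or "top"; returns a dict with "pixels" (384x512x3 uint8, blue, green, red), "depth" (384x512 float32, m along the optical axis (not along the pixel's ray), 0 where there is no reading), "intrinsics" (3x3 intrinsics, pixels), "R" (3x3) and "t" (3): a world point X has camera coordinates R X + t. Camera axes: x right, y down, z forward; pixel columns grow to the right and rows downward; lengths in m; the calibration is good to about 2 mm. A picture is of the moment at which its call begins.
- finish_job(): hands the job in, once; it reports no verdict.
The state is a dict: "time": time; "q": joint angles; "qvel": joint speeds; "joint_torque": joint torques, N m; "eef_pos": TCP position; "orientation": TCP orientation; "wrist_force": force on the tool from outside, world axes, zero at the start; "ft_torque": the same for the moment, N m; "grip_width": opening from 0.0 (shut) to 1.0 (fully open).
Only numpy, scipy, OpenCV 4.12 (cv2) and the standard library are available. Lean on these libraries where they do the work, as an engineer would, in place of code of your own. Each camera call takes 0.05 s, during which the arm holds its last target. There are 200 camera calls.

## Task

Block the lens: push the lens carriage, which has an upright handle, along its rails until it clicks into the station under the press head. Then grip the knurled collar on top of the head and turn it, feeling downwards, until its hidden keyways drop over the cross pin; push it fully home and finish while still holding it there, so that the pad stays pressed on the lens. Keep the lens in its nest and leave the things standing round the machine alone.

Things in the scene. Friction and masses are not known exactly. Their poses are not given: they have to be found in the camera images.
- blocker: Bench lens blocker, a fixed grey machine. Origin on the table under the middle of its base (126 x 300 mm). y runs along its two rails, z up, x to the back, to the column. The press head stands at x = 0, y = -85 mm on an arm 41 mm wide along y, which reaches from x = -21 mm back to the column (to x = 65 mm); the arm's top is 100 mm above the table. Nothing on the machine is higher than the collar.
- carriage (a joint): Place of the lens carriage on its rails, m: 0 at the loading station, 0.095 at the blocking station under the head, 0.110 at the end stop; grows along the machine's -y. A spring ball drops into notches at 0 and 0.095 and centres the carriage from about 3 mm off; leaving a notch takes about 7 N, sliding between them 1 to 2 N. It starts at 0.
- carriage_handle (a point): On the axis of the carriage's black upright round handle, 62 mm above the table. The handle is 18 mm thick, straight from 41 to 78 mm above the table, its top at 86 mm; the top of the carriage plate is 36 mm above the table. It moves with the carriage, 105 mm behind the nest centre (towards the machine's +y). Axes as the machine's.
- nest (a point): Centre of the lens nest on the carriage, on its three rubber rests, 40 mm above the table; six small steel pins stand round it on a 58 mm circle. It is under the press head when the carriage is in the blocking station. Axes as the machine's.
- lens_centre (a point): Centre of the loose clear round lens (53 mm across, 6.6 mm thick, about 20 g) that lies in the nest.
- press_axis (a point): Fixed point on the upright axis of the press head, on the arm's top, 100 mm above the table; axes as the machine's. From here a guide boss 29 mm across stands up into the collar. A cross pin 6 mm thick goes through it along the machine's x, 118 mm above the table, its tips 20.5 mm from the axis.
- collar_grip (a point): On the axis of the knurled steel collar on top of the head, 18 mm above its lower edge and 142 mm above the table while the collar is up. The collar is 48 mm across and 34 mm high; its lower edge is 24 mm above the arm when up, 10 mm when home. The point goes down with the collar but does not turn with it; axes as the machine's.
- collar_top (a point): Centre of the collar's top, 158 mm above the table when up. Hidden in its skirt are two keyways 9 mm wide, opposite each other. They are 29 to 75 degrees off the pin, differently each time: turn clockwise seen from above. They fit over the pin within about 4 degrees either way. The collar turns easily (under 0.05 N m) and has no turning stop.
- spindle (a joint): How far the collar is down, m: 0 up, 0.014 fully home on its stop. With the keyways off the pin it stops at 0.003, however hard it is pushed; with them over the pin it goes to 0.014. A spring lifts it when let go: 3 N at the start, 8 N near home; from about 0.0085 on the sprung pad on the lens adds 2 to 7 N, so some 15 N in all.
- pad: Rubber pad with a white back, 24 mm across, under the press head; origin at the centre of its back. Sprung; it meets the lens when the collar is about 8.5 mm down.
- lens: The lens as a body, origin at the centre of its underside; see lens_centre.
- pad_jar: Bystander: small jar of pads with a lid, 42 mm across, 44 mm high, off the head end of the machine; origin at the centre of its underside.
- spray_bottle: Bystander: white spray bottle with a blue head, 38 mm across, 125 mm high, behind the machine; origin at the centre of its underside.
- bench_tweezers: Bystander: steel tweezers, 122 mm long along their y axis, 8 mm high, lying in front of the machine; origin at the centre of the underside.

How it is judged:
On the way, in this order (a step that is already met when the one before it is completed fails the run):
1. the carriage stands in the station notch under the head, the collar still up (value of joint carriage between 0.093 and 0.097 m and value of joint spindle below 0.005 m), for 0.2 s.
2. the keyways have dropped over the pin (value of joint carriage between 0.093 and 0.097 m and value of joint spindle above 0.008 m), for 0.1 s.
At the end, for the whole second after the job is handed in: For the last second the fingers hold the collar at least 12.5 of its 14 mm down, the pad presses the lens with over 2 N, the carriage is within 2 mm of the blocking station, the lens lies flat within 5 mm of the nest centre, and jar, bottle and tweezers are within 20 mm of their places (value of joint spindle above 0.0125 m and value of joint carriage between 0.093 and 0.097 m and contact force between pad and lens above 2 N and contact force between the fingers and anything else above 2 N and horizontal distance between lens_centre and nest below 0.005 m and angle between lens's own z axis and vertical below 0.1 rad and distance of each of pad_jar, spray_bottle, bench_tweezers from where it was at the start of the episode below 0.02 m); the arm keeps its last pose, push and grip.
It fails at once if the press head is lowered while the carriage is not in the station under it (value of joint spindle above 0.006 m and (value of joint carriage below 0.091 m or value of joint carriage above 0.099 m)).
It fails at once if the lens is knocked out of its nest (horizontal distance between lens_centre and nest above 0.008 m or angle between lens's own z axis and vertical above 0.3 rad).
It fails at once if the jar, the bottle or the tweezers are pushed away or knocked over (distance of any of pad_jar, spray_bottle, bench_tweezers from where it was at the start of the episode above 0.03 m or angle between any of pad_jar, spray_bottle, bench_tweezers's own z axis and vertical above 0.5 rad).
It also fails if it takes over 54 s, if anything falls off the work surface, if the arm or the gripper's body presses on something with over 40 N, if the wrist force passes 120 N, or if a joint passes its speed limit or range.

## Working session

There is one attempt and no reset: what is moved stays moved. The work goes in short steps, Python scripts to look and compute and a shell command to move; the robot and the scene stay as the last step left them, time stands still between calls to the robot, and variables do not carry over. Pictures are saved under pics/ and viewed, about 8 in all and at most 12, crops included, and the job is handed in when it is done.

```bash
ls; mkdir -p pics; cat > h.py <<'E'
from workcell import *
import numpy as np, cv2
def ray(c,u,v):
    d=np.linalg.inv(c["intrinsics"])@np.array([u,v,1.]); R=np.array(c["R"]);t=np.array(c["t"])
    return -R.T@t, R.T@d
def onz(c,u,v,z):
    o,d=ray(c,u,v); return o+d*(z-o[2])/d[2]
def cloud(c):
    K=np.array(c["intrinsics"]);v,u=np.mgrid[:384,:512];D=c["depth"]
    P=np.stack([(u-K[0,2])/K[0,0]*D,(v-K[1,2])/K[1,1]*D,D],-1)
    return (P-np.array(c["t"]))@np.array(c["R"])
def proj(c,X):
    p=np.array(c["intrinsics"])@(np.array(c["R"])@np.array(X)+np.array(c["t"]));return p[:2]/p[2]
E
python3 - <<'E'
from h import *
print(observe())
for n in("top","scene"):
    c=read_camera(n);np.savez(f"{n}0.npz",**c)
    cv2.imwrite(f"pics/{n}0.png",cv2.resize(c["pixels"],(768,576)))
    o,d=ray(c,256,192);print(n,o,d,(c["depth"]>0).mean())
E
```

```text
pics
{'time': 0.0, 'q': array([ 1.14979649,  0.3338759 ,  0.03989197,  1.46630429, -0.0133761 ,
        1.34328206, -0.05849221]), 'qvel': array([-1.80767713e-05, -1.05913108e-04, -7.46058746e-04,  2.13317340e-04,
       -5.90810499e-05,  8.03207853e-04,  6.87220904e-04]), 'joint_torque': array([-9.01872113e-06, -6.58550978e+01,  1.36517499e+00, -4.05554724e+01,
        1.67692371e-02,  1.26194747e-02, -4.31880025e-06]), 'eef_pos': array([ 0.20536401, -0.61616055,  0.19732803]), 'orientation': array([-4.11652824e-04,  8.11250010e-01, -5.84698878e-01, -6.88248219e-04]), 'wrist_force': array([-0.88754204,  0.0711441 ,  0.20842456]), 'ft_torque': array([-0.02204971,  0.01567728, -0.01098117]), 'grip_width': 0.9999083903537489}
top [ 0.39294955 -0.24236627  1.16107441] [ 0.17491943 -0.00348612 -0.98463831] 0.9957733154296875
scene [ 0.22545525 -0.90729613  0.54758948] [ 0.41276603  0.75935098 -0.50308105] 0.9666239420572916
```

View pics/top0.png

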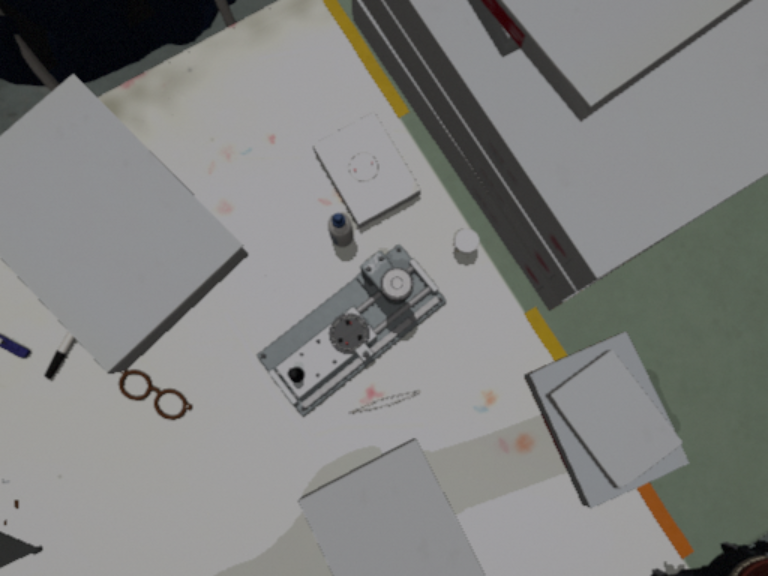

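View pics/scene0.png

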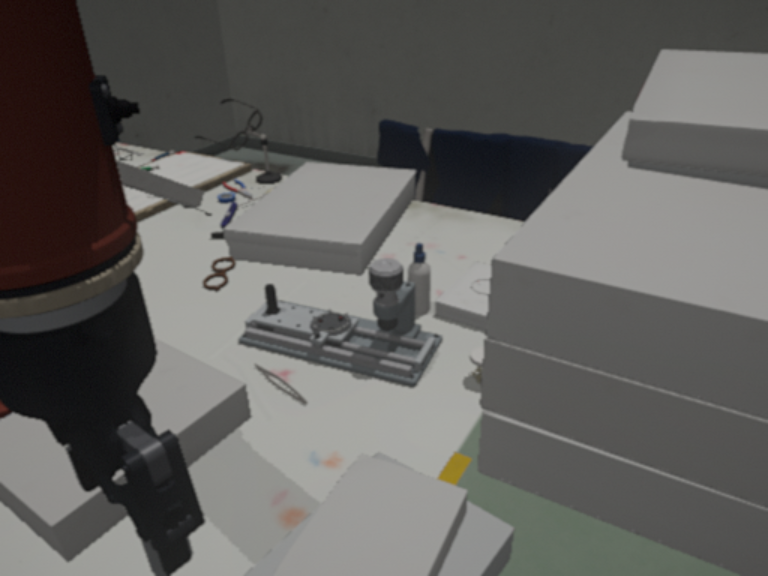

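Top view (768×576): collar near (397,284), handle (296,375), nest (350,333), bottle (341,228), jar (466,242), tweezers (385,402). Scene view shows the same machine, with the arm in the left foreground.

```bash
python3 - <<'E'
from h import *
c=dict(np.load("top0.npz"));P=cloud(c)
def comp(m,seed,r=30):
    v,u=np.mgrid[:384,:512];m=m&(np.hypot(u-seed[0],v-seed[1])<r)
    n,l,s,ce=cv2.connectedComponentsWithStats(m.astype(np.uint8));i=1+s[1:,4].argmax();return l==i,ce[i]
z=P[...,2]
m,ce=comp((z>.148)&(z<.168),(264.5,189.5));X=P[m];(cc,r)=cv2.minEnclosingCircle(np.argwhere(m)[:,::-1].astype(np.float32))
col=onz(c,*ce,.158);print("collar",m.sum(),ce,cc,r,np.median(X,0),col,onz(c,*cc,.158))
m,ce=comp((z>.065)&(z<.1),(197,249),15);print("handle top",m.sum(),ce,np.median(P[m],0),onz(c,*ce,.084))
hd=onz(c,*ce,.084)
d=hd-col;print("dist",np.linalg.norm(d[:2]),"yaw +y dir",np.degrees(np.arctan2(d[1],d[0])))
for n,s,lo,hi,h in(("bottle",(227,150),.09,.14,.12),("jar",(310,161),.03,.06,.044)):
    m,ce=comp((z>lo)&(z<hi),s,20);print(n,m.sum(),onz(c,*ce,h),P[m].max(0))
print("tw",onz(c,234,274,0),onz(c,280,261,0))
for n,uv in(("scissorbox lower",(276,295)),("left box corner",(160,165)),("white box",(245,110)),("low",(290,320))): print(n,P[uv[1],uv[0]])
# check in scene
s=dict(np.load("scene0.npz"))
print(proj(s,col)*1.5,proj(s,hd)*1.5)
m=z>.2;print("high stuff x,y",P[m].min(0),P[m].max(0))
E
```

```text
collar 386 [264.54404145 188.60362694] (264.57318115234375, 188.64634704589844) 11.184351921081543 [ 0.57807948 -0.2650882   0.15835767] [ 0.57829358 -0.26452813  0.158     ] [ 0.57819853 -0.26458925  0.158     ]
handle top 54 [196.09259259 248.38888889] [ 0.45747907 -0.10798729  0.08408703] [ 0.4566818  -0.10807775  0.084     ]
dist 0.19815686580254385 yaw +y dir 127.85858351559098
bottle 111 [ 0.68163594 -0.17934097  0.12      ] [ 0.6977887  -0.16342674  0.13191688]
jar 225 [ 0.66830212 -0.38186866  0.044     ] [ 0.68902267 -0.36164232  0.05313495]
tw [ 0.39848326 -0.18978322  0.        ] [ 0.42769165 -0.30198182  0.        ]
scissorbox lower [ 0.3497692  -0.28751526  0.06606028]
left box corner [ 0.65514457 -0.01983893  0.072583  ]
white box [ 0.8044001  -0.22221802  0.02918448]
low [ 0.29429797 -0.31774345  0.06344916]
[385.5215187  264.79123561] [269.91639707 286.03610836]
high stuff x,y [ 0.19617666 -0.79117139  0.20000827] [ 0.99853746 -0.24236627  1.16107441]
```

```bash
python3 -c "
from h import *
print(tcp_to_grasp)"; python3 -m crank '[{"dx":0.5,"dy":1,"wz":0.108},{"dx":0.5,"dy":1,"wz":0.108},{"dx":0.5,"dy":1,"wz":0.108},{"dx":0.5,"dy":1,"wz":0.108},{"dx":0.5,"dy":1,"wz":0.108},{"dx":0.5,"dy":1,"wz":0.108},{"dx":0.5,"dy":1,"wz":0.108},{"dx":0.5,"dy":1,"wz":0.108}]'
```

```text
0.0187invalid input at $[0]: expected keys wx, wy, wz, dx, dy, dz, grip
```

```bash
python3 -m crank '[{"wx":0,"wy":0,"wz":0.108,"dx":0.5,"dy":1,"dz":0,"grip":1},{"wx":0,"wy":0,"wz":0.108,"dx":0.5,"dy":1,"dz":0,"grip":1},{"wx":0,"wy":0,"wz":0.108,"dx":0.5,"dy":1,"dz":0,"grip":1},{"wx":0,"wy":0,"wz":0.108,"dx":0.5,"dy":1,"dz":0,"grip":1},{"wx":0,"wy":0,"wz":0.108,"dx":0.5,"dy":1,"dz":0,"grip":1},{"wx":0,"wy":0,"wz":0.108,"dx":0.5,"dy":1,"dz":0,"grip":1},{"wx":0,"wy":0,"wz":0.108,"dx":0.5,"dy":1,"dz":0,"grip":1},{"wx":0,"wy":0,"wz":0.108,"dx":0.5,"dy":1,"dz":0,"grip":1}]'
```

```text
time: 0.9
eef_pos: [0.3582, -0.3118, 0.1984]
orientation: [-0.0, 0.9, -0.436, 0.0]
wrist_force: [-1.1, 0.0, -0.2]
grip_width: 0.996
```

```bash
python3 -m crank '[{"wx":0,"wy":0,"wz":0,"dx":0.325,"dy":0.684,"dz":0,"grip":0.4},{"wx":0,"wy":0,"wz":0,"dx":0.325,"dy":0.684,"dz":0,"grip":0.4},{"wx":0,"wy":0,"wz":0,"dx":0.325,"dy":0.684,"dz":0,"grip":0.4},{"wx":0,"wy":0,"wz":0,"dx":0.325,"dy":0.684,"dz":0,"grip":0.4},{"wx":0,"wy":0,"wz":0,"dx":0.325,"dy":0.684,"dz":0,"grip":0.4},{"wx":0,"wy":0,"wz":0,"dx":0.325,"dy":0.684,"dz":0,"grip":0.4},{"wx":0,"wy":0,"wz":0,"dx":0.325,"dy":0.684,"dz":0,"grip":0.4}]' 40
python3 - <<'E'
from h import *
s=read_camera("scene");p=s["pixels"][130:280,120:320];cv2.imwrite("pics/s1.png",cv2.resize(p,(800,600),interpolation=cv2.INTER_CUBIC))
print(observe()["eef_pos"])
E
```

```text
time: 1.6
eef_pos: [0.4528, -0.1119, 0.1979]
orientation: [0.0, 0.898, -0.439, -0.0]
wrist_force: [-0.3, -0.5, -0.0]
grip_width: 0.701
[ 0.45252125 -0.11275754  0.19789385]
```

View pics/s1.png

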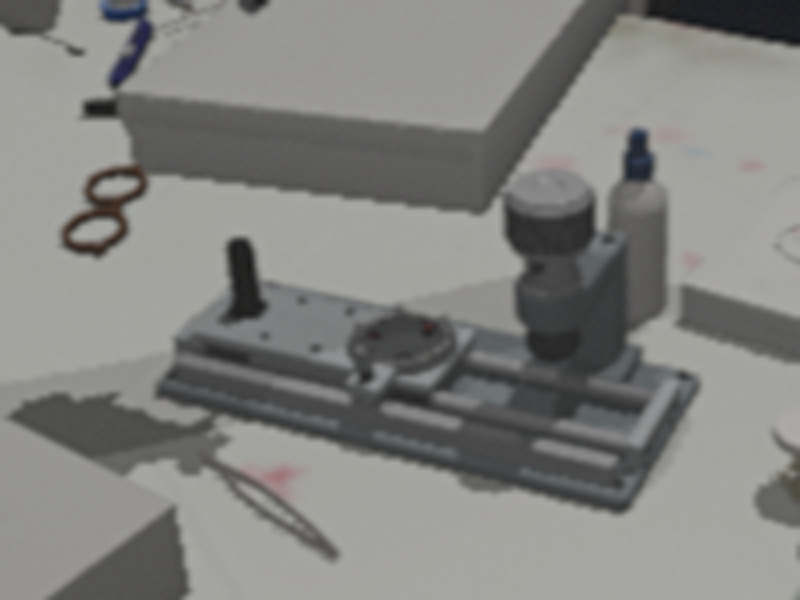

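Handle and nest are clear; the gripper is above the crop, over the handle. Go down and grip.

```bash
python3 -m crank '[{"wx":0,"wy":0,"wz":0,"dx":0.008,"dy":0.014,"dz":-0.1,"grip":0.4},{"wx":0,"wy":0,"wz":0,"dx":0.008,"dy":0.014,"dz":-0.25,"grip":0.4},{"wx":0,"wy":0,"wz":0,"dx":0.008,"dy":0.014,"dz":-0.4,"grip":0.4},{"wx":0,"wy":0,"wz":0,"dx":0.008,"dy":0.014,"dz":-0.5,"grip":0.4},{"wx":0,"wy":0,"wz":0,"dx":0.008,"dy":0.014,"dz":-0.5,"grip":0.4},{"wx":0,"wy":0,"wz":0,"dx":0.008,"dy":0.014,"dz":-0.5,"grip":-0.9},{"wx":0,"wy":0,"wz":0,"dx":0.008,"dy":0.014,"dz":-0.5,"grip":-0.9},{"wx":0,"wy":0,"wz":0,"dx":0.008,"dy":0.014,"dz":-0.5,"grip":-0.9},{"wx":0,"wy":0,"wz":0,"dx":0.008,"dy":0.014,"dz":-0.5,"grip":-0.9}]' 40
```

```text
time: 2.55
eef_pos: [0.4559, -0.1068, 0.0501]
orientation: [-0.0, 0.898, -0.439, 0.0]
wrist_force: [-5.2, 3.5, 11.1]
grip_width: 0.163
```

```bash
python3 -m crank '[{"wx":0,"wy":0,"wz":0,"dx":0.012,"dy":-0.016,"dz":0.006,"grip":-0.9},{"wx":0,"wy":0,"wz":0,"dx":0.03,"dy":-0.039,"dz":0.006,"grip":-0.9},{"wx":0,"wy":0,"wz":0,"dx":0.055,"dy":-0.071,"dz":0.006,"grip":-0.9},{"wx":0,"wy":0,"wz":0,"dx":0.085,"dy":-0.109,"dz":0.006,"grip":-0.9},{"wx":0,"wy":0,"wz":0,"dx":0.115,"dy":-0.148,"dz":0.006,"grip":-0.9},{"wx":0,"wy":0,"wz":0,"dx":0.145,"dy":-0.187,"dz":0.006,"grip":-0.9},{"wx":0,"wy":0,"wz":0,"dx":0.17,"dy":-0.219,"dz":0.006,"grip":-0.9},{"wx":0,"wy":0,"wz":0,"dx":0.186,"dy":-0.24,"dz":0.006,"grip":-0.9},{"wx":0,"wy":0,"wz":0,"dx":0.194,"dy":-0.25,"dz":0.006,"grip":-0.9},{"wx":0,"wy":0,"wz":0,"dx":0.194,"dy":-0.25,"dz":0.006,"grip":-0.9}]' 40
python3 -c "
from h import *
o=observe();print(o['eef_pos'],o['wrist_force'])"
```

```text
time: 3.55
eef_pos: [0.5137, -0.1817, 0.0505]
orientation: [-0.0, 0.898, -0.439, -0.0]
wrist_force: [-1.0, 3.1, -1.7]
grip_width: 0.153
[ 0.51366649 -0.18174123  0.05046031] [-0.98822199  3.07828359 -1.69487275]
```

```bash
python3 -m crank '[{"wx":0,"wy":0,"wz":0,"dx":0,"dy":0,"dz":0,"grip":0.6},{"wx":0,"wy":0,"wz":0,"dx":0,"dy":0,"dz":0,"grip":0.6},{"wx":0,"wy":0,"wz":0,"dx":0,"dy":0,"dz":0,"grip":0.6},{"wx":0,"wy":0,"wz":0,"dx":0,"dy":0,"dz":0.1,"grip":1},{"wx":0,"wy":0,"wz":0,"dx":0,"dy":0,"dz":0.25,"grip":1},{"wx":0,"wy":0,"wz":0,"dx":0,"dy":0,"dz":0.4,"grip":1},{"wx":0,"wy":0,"wz":0,"dx":0,"dy":0,"dz":0.5,"grip":1},{"wx":0,"wy":0,"wz":0,"dx":0,"dy":0,"dz":0.5,"grip":1}]' 40
python3 - <<'E'
from h import *
o=observe();print(o['eef_pos'],o['wrist_force'])
s=read_camera("scene");p=s["pixels"][130:280,150:350];cv2.imwrite("pics/s2.png",cv2.resize(p,(800,600),interpolation=cv2.INTER_CUBIC))
np.savez("scene2.npz",**s)
E
```

```text
time: 4.35
eef_pos: [0.5163, -0.1831, 0.2054]
orientation: [-0.0, 0.898, -0.439, 0.004]
wrist_force: [-0.6, 0.8, -0.9]
grip_width: 0.998
[ 0.51628261 -0.18306178  0.20536569] [-0.61349683  0.75520417 -0.90617597]
```

View pics/s2.png

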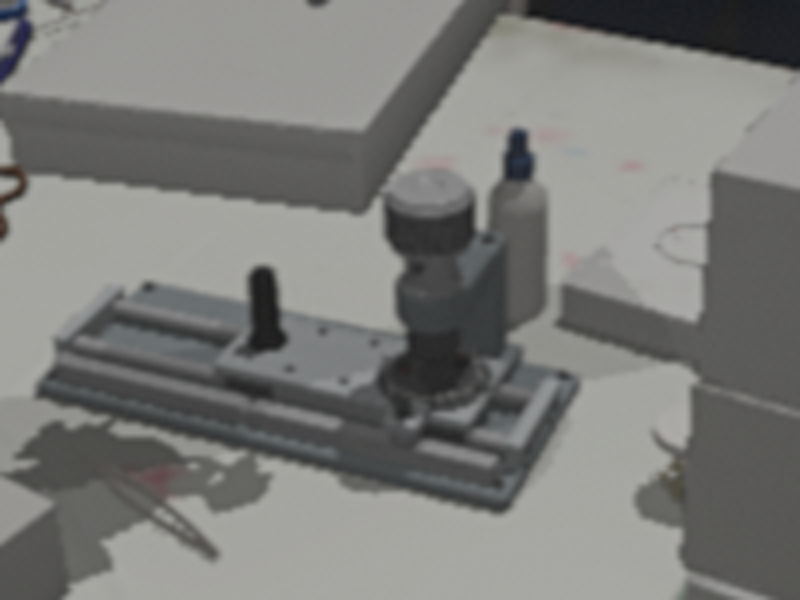

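The carriage now sits under the head with the lens nested; handle top at crop (262,270). Measure how far the handle moved.

```bash
python3 - <<'E'
from h import *
r=[]
for f,seed in(("scene0.npz",(180,198)),("scene2.npz",(216,206))):
    c=dict(np.load(f));g=c["pixels"].max(2)
    v,u=np.mgrid[:384,:512];m=(g<60)&(abs(u-seed[0])<9)&(abs(v-seed[1])<16)
    vs=np.argwhere(m)[:,0];top=vs.min();k=m&(v<top+12);uu=u[k].mean();vv=top
    X=onz(c,uu,vv+1,.084);r.append(X);print(f,uu,vv,m.sum(),X)
d=r[1]-r[0];print(np.linalg.norm(d),np.degrees(np.arctan2(d[1],d[0])))
c=dict(np.load("scene2.npz"));P=cloud(c);m=(P[...,2]>.153)&(P[...,2]<.17)&(np.hypot(P[...,0]-.578,P[...,1]+.265)<.05)
v,u=np.nonzero(m);(cc,rr)=cv2.minEnclosingCircle(np.c_[u,v].astype(np.float32));e=cv2.fitEllipse(cv2.findContours(m.astype(np.uint8),0,1)[0][0])
print("collar",m.sum(),e,onz(c,*e[0],.158))
E
```

```text
scene0.npz 180.13333333333333 190 107 [ 0.45655918 -0.10970602  0.084     ]
scene2.npz 215.43939393939394 197 131 [ 0.51432634 -0.18267979  0.084     ]
0.09307102774155536 -51.63432489234891
collar 221 ((256.50048828125, 177.76954650878906), (11.703226089477539, 21.586511611938477), 88.83712768554688) [ 0.57469382 -0.26873394  0.158     ]
```

```bash
python3 -m crank '[{"wx":0,"wy":0,"wz":0,"dx":0.1,"dy":-0.13,"dz":0,"grip":1},{"wx":0,"wy":0,"wz":0,"dx":0.213,"dy":-0.275,"dz":0,"grip":1},{"wx":0,"wy":0,"wz":0,"dx":0.213,"dy":-0.275,"dz":0,"grip":1},{"wx":0,"wy":0,"wz":0,"dx":0.213,"dy":-0.275,"dz":0,"grip":1},{"wx":0,"wy":0,"wz":0,"dx":0.213,"dy":-0.275,"dz":-0.1,"grip":1},{"wx":0,"wy":0,"wz":0,"dx":0.213,"dy":-0.275,"dz":-0.2,"grip":1},{"wx":0,"wy":0,"wz":0,"dx":0.213,"dy":-0.275,"dz":-0.26,"grip":1},{"wx":0,"wy":0,"wz":0,"dx":0.213,"dy":-0.275,"dz":-0.26,"grip":1},{"wx":0,"wy":0,"wz":0,"dx":0.213,"dy":-0.275,"dz":-0.26,"grip":1}]' 40
python3 - <<'E'
from h import *
o=observe();print(o['eef_pos'],o['wrist_force'],o['q'])
s=read_camera("scene");p=s["pixels"][110:260,160:360];cv2.imwrite("pics/s3.png",cv2.resize(p,(800,600),interpolation=cv2.INTER_CUBIC))
E
```

```text
time: 5.3
eef_pos: [0.5774, -0.2637, 0.1225]
orientation: [-0.0, 0.899, -0.439, -0.0]
wrist_force: [0.2, -0.0, 0.9]
grip_width: 0.998
[ 0.5773784  -0.26373533  0.12254873] [ 0.24825504 -0.03108157  0.86877712] [ 0.68177566  0.38344259 -0.41234789  1.58067838  0.16068812  1.21131739
 -0.66923865]
```

View pics/s3.png

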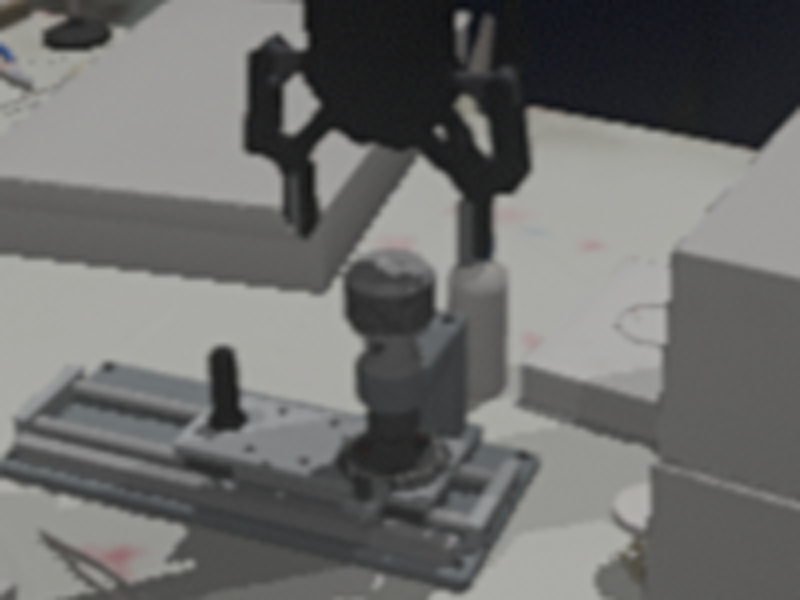

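The fingertips (crop (305,235), (480,255)) look above or behind the collar (390,280); checking with depth.

```bash
python3 - <<'E'
from h import *
o=observe();print(o['eef_pos'],o['time'])
s=read_camera("scene");P=cloud(s)
for a in((305,225),(480,240),(390,265),(390,310),(222,370)):
    u=round(160+a[0]/4);v=round(110+a[1]/4);print(a,s["pixels"][v,u],P[v,u],s["depth"][v,u])
cv2.imwrite("pics/s4.png",cv2.resize(s["pixels"][110:260,160:360],(800,600),interpolation=cv2.INTER_CUBIC))
print(proj(s,o['eef_pos']),((proj(s,o['eef_pos'])-[160,110])*4))
t=read_camera("top");np.savez("top4.npz",**t);Q=cloud(t);z=Q[...,2]
m=(z>.11)&(z<.18)&(np.hypot(Q[...,0]-.578,Q[...,1]+.265)<.08);print(m.sum())
cv2.imwrite("pics/t4.png",cv2.resize(t["pixels"][110:290,150:390],(800,600),interpolation=cv2.INTER_CUBIC))
E
```

```text
[ 0.57797325 -0.26416801  0.12336333] 5.35
(305, 225) [35 35 35] [ 0.54572174 -0.23414821  0.17829691] 0.82964504
(480, 240) [33 33 33] [ 0.60569328 -0.31031798  0.18564425] 0.7925296
(390, 265) [124 123 124] [ 0.58246502 -0.26128021  0.15660951] 0.83481586
(390, 310) [52 51 52] [ 0.5684129  -0.28544113  0.14358408] 0.81700784
(222, 370) [33 34 34] [ 0.5121036  -0.18952804  0.07767239] 0.8997494
[257.17840489 190.88130171] [388.71361957 323.52520683]
0
```

View pics/s4.png

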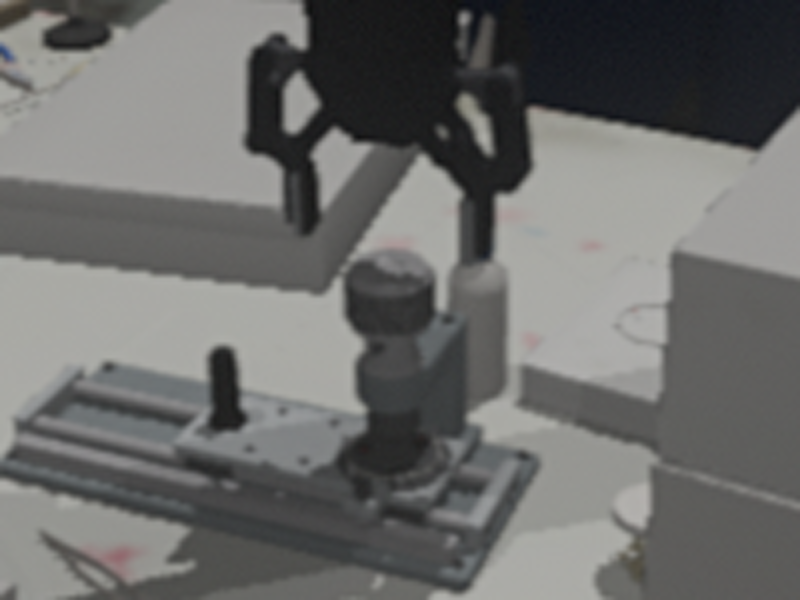

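```bash
python3 - <<'E'
from h import *
s=read_camera("scene");P=cloud(s);g=s["pixels"].max(2)
d=(np.hypot(P[...,0]-.578,P[...,1]+.265)<.12)&(P[...,2]>.12)&(P[...,2]<.5)&(g<60)
for ux in range(218,296,4):
    v=np.nonzero(d[:,ux])[0]
    if len(v): print(ux,v.max(),P[v.max()-1,ux].round(3),P[v.min(),ux].round(3))
print(s["intrinsics"][0])
E
```

```text
218 1 [ 0.502 -0.294  0.498] [ 0.502 -0.294  0.498]
222 146 [ 0.525 -0.218  0.225] [ 0.508 -0.295  0.497]
226 147 [ 0.532 -0.222  0.222] [ 0.514 -0.299  0.497]
230 150 [ 0.536 -0.231  0.218] [ 0.52  -0.299  0.497]
234 153 [ 0.544 -0.231  0.21 ] [ 0.528 -0.297  0.496]
238 166 [ 0.553 -0.228  0.176] [ 0.532 -0.302  0.496]
242 141 [ 0.551 -0.257  0.243] [ 0.538 -0.304  0.496]
246 142 [ 0.559 -0.259  0.24 ] [ 0.543 -0.308  0.496]
250 192 [ 0.556 -0.273  0.134] [ 0.55  -0.308  0.495]
254 197 [ 0.564 -0.276  0.121] [ 0.556 -0.31   0.495]
258 193 [ 0.569 -0.284  0.133] [ 0.563 -0.311  0.495]
262 193 [ 0.576 -0.288  0.133] [ 0.569 -0.312  0.495]
266 190 [ 0.587 -0.286  0.136] [ 0.575 -0.314  0.494]
270 150 [ 0.587 -0.303  0.233] [ 0.582 -0.315  0.494]
274 153 [ 0.595 -0.306  0.226] [ 0.587 -0.32   0.494]
278 173 [ 0.603 -0.307  0.181] [ 0.596 -0.317  0.493]
282 171 [ 0.612 -0.307  0.183] [ 0.602 -0.319  0.493]
286 156 [ 0.61  -0.325  0.223] [ 0.622 -0.304  0.275]
290 154 [ 0.619 -0.324  0.225] [ 0.628 -0.309  0.271]
[398.37181033   0.         254.89332241]
```

View pics/t4.png

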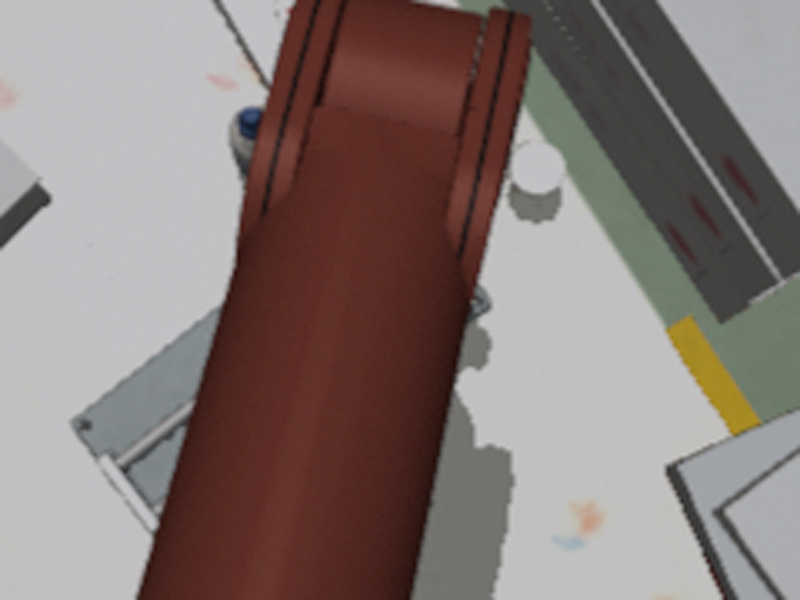

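```bash
python3 - <<'E'
from h import *
s=dict(np.load("scene0.npz"));P=cloud(s);g=s["pixels"].max(2)
d=(np.hypot(P[...,0]-.205,P[...,1]+.616)<.14)&(P[...,2]>.05)&(P[...,2]<.4)&(g<70)
print("start: lowest",np.sort(P[d][:,2])[:8], [P[v,u].round(3) for v,u in ((375,112),(370,112),(365,120),(350,125),(300,90))])
print(proj(s,[.2053,-.616,.197]), proj(s,[.4525,-.1128,.198]),proj(s,[.4525,-.1128,.24]))
c=dict(np.load("scene2.npz"));Q=cloud(c);g=c["pixels"].max(2)
d=(np.hypot(Q[...,0]-.516,Q[...,1]+.183)<.12)&(Q[...,2]>.12)&(Q[...,2]<.4)&(g<70)
print("time4.35 TCP .205: lowest",np.sort(Q[d][:,2])[:8])
o=observe();print(o['time'],o['q'],o['eef_pos'],o['grip_width'])
E
```

```text
start: lowest [0.24531848 0.24542082 0.24568475 0.24590887 0.2460929  0.24622797
 0.2463391  0.24675244] [array([ 0.218, -0.67 ,  0.262]), array([ 0.219, -0.67 ,  0.268]), array([ 0.226, -0.668,  0.266]), array([ 0.232, -0.684,  0.298]), array([ 0.219, -0.675,  0.348])]
[100.29057886 380.33415371] [172.68527403 147.14201448] [170.17262145 129.10861806]
time4.35 TCP .205: lowest [0.12168043 0.12205313 0.12491004 0.1253247  0.12572689 0.12579684
 0.12582355 0.12701887]
5.5 [ 0.68207724  0.38318602 -0.41189707  1.57881163  0.16095966  1.21100756
 -0.66924808] [ 0.57828125 -0.26475817  0.12354507] 0.9970738100195823
```

Depth puts the open tips about 40 mm higher than the TCP reading suggests. Closing here is harmless and will settle it: the jaws either stop on the 48 mm collar or shut above it.

```bash
python3 -m crank '[{"wx":0,"wy":0,"wz":0,"dx":0,"dy":0,"dz":0,"grip":-0.1},{"wx":0,"wy":0,"wz":0,"dx":0,"dy":0,"dz":0,"grip":-0.1},{"wx":0,"wy":0,"wz":0,"dx":0,"dy":0,"dz":0,"grip":-0.1},{"wx":0,"wy":0,"wz":0,"dx":0,"dy":0,"dz":0,"grip":-0.1}]' 30
python3 - <<'E'
from h import *
o=observe();print(o['eef_pos'],o['wrist_force'],o['grip_width'])
s=read_camera("scene");P=cloud(s);g=s["pixels"].max(2)
d=(np.hypot(P[...,0]-.578,P[...,1]+.265)<.12)&(P[...,2]>.12)&(P[...,2]<.5)&(g<60)
for ux in range(226,294,4):
    v=np.nonzero(d[:,ux])[0]
    if len(v): print(ux,v.max(),P[v.max()-1,ux].round(3))
cv2.imwrite("pics/s5.png",cv2.resize(s["pixels"][110:260,160:360],(800,600),interpolation=cv2.INTER_CUBIC))
E
```

```text
time: 5.9
eef_pos: [0.5778, -0.2647, 0.1224]
orientation: [-0.0, 0.898, -0.439, 0.0]
wrist_force: [-0.9, -0.3, 3.6]
grip_width: 0.454
[ 0.5777872  -0.26473263  0.12243014] [-0.85371308 -0.34530878  3.55403413] 0.45390339795064794
226 137 [ 0.532 -0.224  0.245]
230 147 [ 0.537 -0.23   0.224]
234 154 [ 0.542 -0.236  0.209]
238 155 [ 0.548 -0.241  0.208]
242 171 [ 0.554 -0.245  0.171]
246 175 [ 0.557 -0.256  0.166]
250 192 [ 0.555 -0.275  0.135]
254 196 [ 0.561 -0.281  0.127]
258 193 [ 0.568 -0.285  0.134]
262 193 [ 0.577 -0.287  0.132]
266 191 [ 0.588 -0.285  0.133]
270 175 [ 0.593 -0.293  0.173]
274 161 [ 0.593 -0.308  0.21 ]
278 159 [ 0.599 -0.313  0.215]
282 153 [ 0.616 -0.3    0.218]
286 143 [ 0.616 -0.314  0.245]
```

View pics/s5.png

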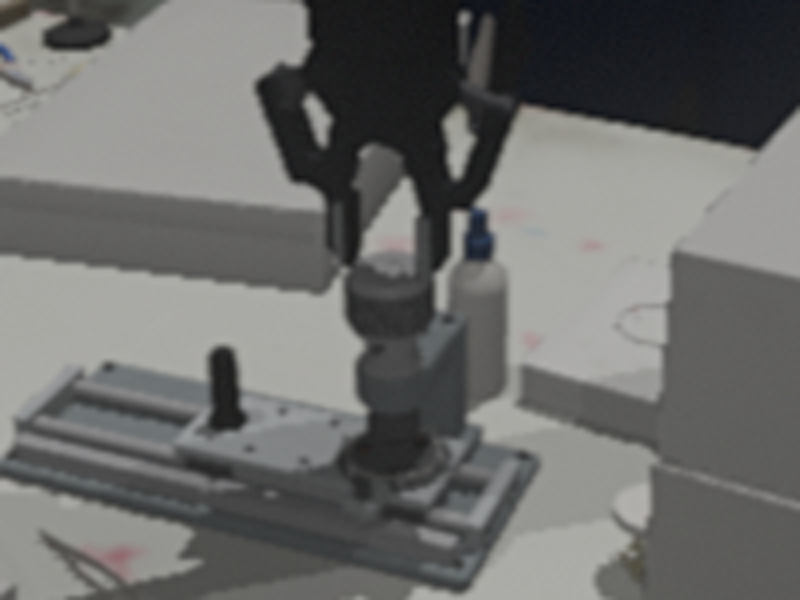

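The jaws reached 38 mm width unobstructed, so the tips really are about 40 mm higher than the reading says: picture shows them at crop (350,260)/(425,270), above the collar. I'll go by the camera: open, descend 42 mm, close.

```bash
python3 -m crank '[{"wx":0,"wy":0,"wz":0,"dx":0,"dy":0,"dz":0,"grip":1},{"wx":0,"wy":0,"wz":0,"dx":0,"dy":0,"dz":0,"grip":1},{"wx":0,"wy":0,"wz":0,"dx":0,"dy":0,"dz":0,"grip":1},{"wx":0,"wy":0,"wz":0,"dx":0,"dy":0,"dz":0,"grip":1},{"wx":0,"wy":0,"wz":0,"dx":0,"dy":0,"dz":-0.05,"grip":1},{"wx":0,"wy":0,"wz":0,"dx":0,"dy":0,"dz":-0.1,"grip":1},{"wx":0,"wy":0,"wz":0,"dx":0,"dy":0,"dz":-0.14,"grip":1},{"wx":0,"wy":0,"wz":0,"dx":0,"dy":0,"dz":-0.14,"grip":1},{"wx":0,"wy":0,"wz":0,"dx":0,"dy":0,"dz":-0.14,"grip":1}]' 30
python3 - <<'E'
from h import *
o=observe();print(o['eef_pos'],o['wrist_force'],o['grip_width'])
s=read_camera("scene");P=cloud(s);g=s["pixels"].max(2)
d=(np.hypot(P[...,0]-.578,P[...,1]+.265)<.12)&(P[...,2]>.09)&(P[...,2]<.5)&(g<60)
for ux in range(226,294,4):
    v=np.nonzero(d[:,ux])[0]
    if len(v): print(ux,v.max(),P[v.max()-1,ux].round(3))
cv2.imwrite("pics/s6.png",cv2.resize(s["pixels"][110:260,160:360],(800,600),interpolation=cv2.INTER_CUBIC))
E
```

```text
time: 6.85
eef_pos: [0.5773, -0.2645, 0.0794]
orientation: [-0.0, 0.898, -0.439, -0.001]
wrist_force: [-0.6, -0.1, 1.1]
grip_width: 1.002
[ 0.57728593 -0.26451412  0.07938368] [-0.55474538 -0.06695601  1.06603685] 1.0018669672174594
226 167 [ 0.529 -0.22   0.177]
230 169 [ 0.534 -0.229  0.175]
234 182 [ 0.54  -0.233  0.144]
238 185 [ 0.55  -0.229  0.132]
242 162 [ 0.549 -0.256  0.198]
246 162 [ 0.558 -0.257  0.196]
250 207 [ 0.558 -0.267  0.094]
254 198 [ 0.562 -0.279  0.121]
258 193 [ 0.568 -0.286  0.135]
262 193 [ 0.577 -0.287  0.133]
266 190 [ 0.589 -0.283  0.134]
270 171 [ 0.586 -0.304  0.188]
274 195 [ 0.595 -0.305  0.131]
278 192 [ 0.603 -0.307  0.136]
282 189 [ 0.613 -0.307  0.141]
286 177 [ 0.608 -0.328  0.179]
290 173 [ 0.623 -0.32   0.181]
```

View pics/s6.png

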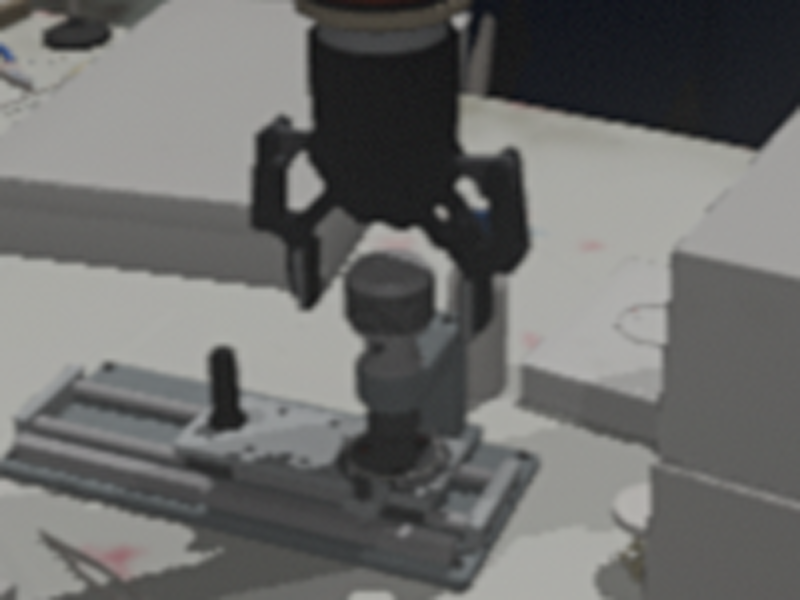

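Fingers straddle the collar: tips at crop (310,300)/(480,325), tip height ≈0.132, which falls a little on closing. Grip.

```bash
python3 -m crank '[{"wx":0,"wy":0,"wz":0,"dx":0,"dy":0,"dz":0,"grip":-0.6},{"wx":0,"wy":0,"wz":0,"dx":0,"dy":0,"dz":0,"grip":-0.6},{"wx":0,"wy":0,"wz":0,"dx":0,"dy":0,"dz":0,"grip":-0.6},{"wx":0,"wy":0,"wz":0,"dx":0,"dy":0,"dz":0,"grip":-0.6},{"wx":0,"wy":0,"wz":0,"dx":0,"dy":0,"dz":0,"grip":-0.6}]' 60
python3 - <<'E'
from h import *
o=observe();print(o['eef_pos'],o['wrist_force'],o['ft_torque'],o['grip_width'],o['q'])
E
```

```text
time: 7.4
eef_pos: [0.5777, -0.2646, 0.0804]
orientation: [-0.0, 0.898, -0.439, 0.0]
wrist_force: [-1.2, 1.1, 2.9]
grip_width: 0.552
[ 0.57766457 -0.26458914  0.08040273] [-1.24978736  1.13057849  2.9436763 ] [ 0.2423092   0.28998301 -0.00847453] 0.5518328148440571 [ 0.67730428  0.42009255 -0.40598966  1.62256711  0.17854041  1.13551489
 -0.68224799]
```

```bash
python3 -m crank '[{"wx":0,"wy":0,"wz":0,"dx":0,"dy":0,"dz":-0.017,"grip":-0.6},{"wx":0,"wy":0,"wz":-0.03,"dx":0,"dy":0,"dz":-0.023,"grip":-0.6},{"wx":0,"wy":0,"wz":-0.06,"dx":0,"dy":0,"dz":-0.023,"grip":-0.6},{"wx":0,"wy":0,"wz":-0.09,"dx":0,"dy":0,"dz":-0.023,"grip":-0.6},{"wx":0,"wy":0,"wz":-0.12,"dx":0,"dy":0,"dz":-0.023,"grip":-0.6},{"wx":0,"wy":0,"wz":-0.12,"dx":0,"dy":0,"dz":-0.023,"grip":-0.6}]' 60
python3 - <<'E'
from h import *
o=observe();print(o['eef_pos'],o['wrist_force'],o['ft_torque'],o['grip_width'],o['q'])
E
```

```text
time: 8.0
eef_pos: [0.5779, -0.2646, 0.0768]
orientation: [0.0, 0.799, -0.601, 0.001]
wrist_force: [-14.3, 5.8, 30.7]
grip_width: 0.549
[ 0.57785906 -0.26456478  0.07675476] [-14.34436908   5.79192092  30.73311793] [ 1.42571809  2.9837957  -0.12605023] 0.5491695746016229 [ 0.62482527  0.41365036 -0.33839518  1.62970403  0.14942872  1.12225295
 -1.0421967 ]
```

```bash
python3 -m crank '[{"wx":0,"wy":0,"wz":-0.015,"dx":0,"dy":0,"dz":0.003,"grip":-0.6},{"wx":0,"wy":0,"wz":-0.03,"dx":0,"dy":0,"dz":0.003,"grip":-0.6},{"wx":0,"wy":0,"wz":-0.044,"dx":0,"dy":0,"dz":0.003,"grip":-0.6},{"wx":0,"wy":0,"wz":-0.044,"dx":0,"dy":0,"dz":0.003,"grip":-0.6}]' 60;  python3 -c "
from h import *
o=observe();print(o['eef_pos'],o['wrist_force'],o['ft_torque'])"
```

```text
time: 8.4
eef_pos: [0.5777, -0.2645, 0.0769]
orientation: [-0.0, 0.756, -0.654, 0.001]
wrist_force: [-11.1, 6.5, 24.1]
grip_width: 0.55
[ 0.5777429  -0.2644952   0.07688905] [-11.06542134   6.47730313  24.07362552] [ 1.20905727  2.41765395 -0.13133686]
```

```bash
python3 -m crank '[{"wx":0,"wy":0,"wz":-0.015,"dx":0,"dy":0,"dz":0,"grip":-0.6},{"wx":0,"wy":0,"wz":-0.03,"dx":0,"dy":0,"dz":0,"grip":-0.6},{"wx":0,"wy":0,"wz":-0.04,"dx":0,"dy":0,"dz":0,"grip":-0.6},{"wx":0,"wy":0,"wz":-0.04,"dx":0,"dy":0,"dz":0,"grip":-0.6}]' 60;  python3 -c "
from h import *
o=observe();print(o['eef_pos'],o['wrist_force'],o['ft_torque'])"
```

```text
time: 8.8
eef_pos: [0.5778, -0.2644, 0.0769]
orientation: [-0.0, 0.714, -0.7, 0.001]
wrist_force: [-12.9, 6.0, 25.2]
grip_width: 0.548
[ 0.57780208 -0.26437539  0.07694193] [-12.90439263   6.01974511  25.23413529] [ 1.22489991  2.41194586 -0.16814229]
```

```bash
python3 -m crank '[{"wx":0,"wy":0,"wz":-0.015,"dx":0,"dy":0,"dz":0,"grip":-0.6},{"wx":0,"wy":0,"wz":-0.03,"dx":0,"dy":0,"dz":0,"grip":-0.6},{"wx":0,"wy":0,"wz":-0.04,"dx":0,"dy":0,"dz":0,"grip":-0.6},{"wx":0,"wy":0,"wz":-0.04,"dx":0,"dy":0,"dz":0,"grip":-0.6}]' 60;  python3 -c "
from h import *
o=observe();print(o['ft_torque'])"
```

```text
time: 9.2
eef_pos: [0.5777, -0.2643, 0.0761]
orientation: [0.0, -0.668, 0.744, -0.0]
wrist_force: [-8.4, 5.1, 17.8]
grip_width: 0.548
[ 1.01871223  1.73823555 -0.2733782 ]
```

```bash
python3 -m crank '[{"wx":0,"wy":0,"wz":-0.012,"dx":0,"dy":0,"dz":0,"grip":-0.6},{"wx":0,"wy":0,"wz":-0.012,"dx":0,"dy":0,"dz":0,"grip":-0.6}]' 60;  python3 -c "
from h import *
o=observe();print(o['ft_torque'])"
```

```text
time: 9.4
eef_pos: [0.5777, -0.2643, 0.0755]
orientation: [0.0, -0.654, 0.756, -0.0]
wrist_force: [-6.3, 3.8, 13.6]
grip_width: 0.549
[ 0.8682735   1.45100731 -0.32044616]
```

Height is dropping and the load falling, so the keyways seem to be engaging. Push further down.

```bash
python3 -m crank '[{"wx":0,"wy":0,"wz":0,"dx":0,"dy":0,"dz":-0.01,"grip":-0.6},{"wx":0,"wy":0,"wz":0,"dx":0,"dy":0,"dz":-0.015,"grip":-0.6},{"wx":0,"wy":0,"wz":0,"dx":0,"dy":0,"dz":-0.015,"grip":-0.6}]' 60;  python3 -c "
from h import *
o=observe();print(o['ft_torque'])"
```

```text
time: 9.7
eef_pos: [0.5779, -0.2643, 0.074]
orientation: [0.0, -0.654, 0.756, -0.001]
wrist_force: [-18.2, 9.8, 36.6]
grip_width: 0.547
[ 1.95827602  3.5142262  -1.11674121]
```

```bash
python3 -m crank '[{"wx":0,"wy":0,"wz":-0.012,"dx":0,"dy":0,"dz":0.008,"grip":-0.6},{"wx":0,"wy":0,"wz":-0.02,"dx":0,"dy":0,"dz":0.008,"grip":-0.6},{"wx":0,"wy":0,"wz":-0.02,"dx":0,"dy":0,"dz":0.008,"grip":-0.6}]' 60;  python3 -c "
from h import *
o=observe();print(o['ft_torque'])"
```

```text
time: 10.0
eef_pos: [0.5777, -0.2642, 0.0732]
orientation: [0.0, -0.63, 0.776, -0.0]
wrist_force: [-5.8, 4.0, 11.9]
grip_width: 0.55
[ 0.87169717  1.25017026 -0.27664657]
```

```bash
python3 -m crank '[{"wx":0,"wy":0,"wz":-0.011,"dx":0,"dy":0,"dz":0,"grip":-0.6},{"wx":0,"wy":0,"wz":-0.011,"dx":0,"dy":0,"dz":-0.01,"grip":-0.6},{"wx":0,"wy":0,"wz":-0.011,"dx":0,"dy":0,"dz":-0.01,"grip":-0.6}]' 60;  python3 -c "
from h import *
o=observe();print(o['ft_torque'])"
```

```text
time: 10.3
eef_pos: [0.5776, -0.2642, 0.0696]
orientation: [0.0, -0.617, 0.787, 0.0]
wrist_force: [-5.2, 3.9, 10.8]
grip_width: 0.551
[ 0.75216039  1.07035168 -0.02452329]
```

Free drop, torque zero: the keyways are over the pin. Push home.

```bash
python3 -m crank '[{"wx":0,"wy":0,"wz":0,"dx":0,"dy":0,"dz":-0.01,"grip":-0.6},{"wx":0,"wy":0,"wz":0,"dx":0,"dy":0,"dz":-0.02,"grip":-0.6},{"wx":0,"wy":0,"wz":0,"dx":0,"dy":0,"dz":-0.022,"grip":-0.6},{"wx":0,"wy":0,"wz":0,"dx":0,"dy":0,"dz":-0.022,"grip":-0.6},{"wx":0,"wy":0,"wz":0,"dx":0,"dy":0,"dz":-0.022,"grip":-0.6}]' 80;  python3 -c "
from h import *
o=observe();print(o['ft_torque'])"
```

```text
time: 10.8
eef_pos: [0.5779, -0.2643, 0.0665]
orientation: [0.0, -0.617, 0.787, -0.001]
wrist_force: [-16.7, 7.2, 35.9]
grip_width: 0.541
[ 1.68255292e+00  3.38551594e+00 -6.63920919e-05]
```

```bash
python3 - <<'E'
from h import *
s=read_camera("scene");P=cloud(s);g=s["pixels"].max(2)
m=(g>75)&(np.hypot(P[...,0]-.578,P[...,1]+.265)<.022)&(P[...,2]>.12)&(P[...,2]<.17)
z=P[m][:,2];print("collar top z",len(z),np.percentile(z,[10,50,90]))
cv2.imwrite("pics/s7.png",cv2.resize(s["pixels"][150:240,200:320],(800,600),interpolation=cv2.INTER_CUBIC))
c=read_camera("top");Q=cloud(c);print("jar",np.median(Q[(Q[...,2]>.03)&(Q[...,2]<.06)&(np.hypot(Q[...,0]-.668,Q[...,1]+.382)<.04)],0))
o=observe();print(o['eef_pos'],o['wrist_force'])
E
```

```text
collar top z 7 [0.14288171 0.14459716 0.14519226]
jar [ 0.66794955 -0.3817514   0.04519164]
[ 0.57785335 -0.264288    0.06649843] [-15.72390907   7.98240109  34.98963338]
```

View pics/s7.png

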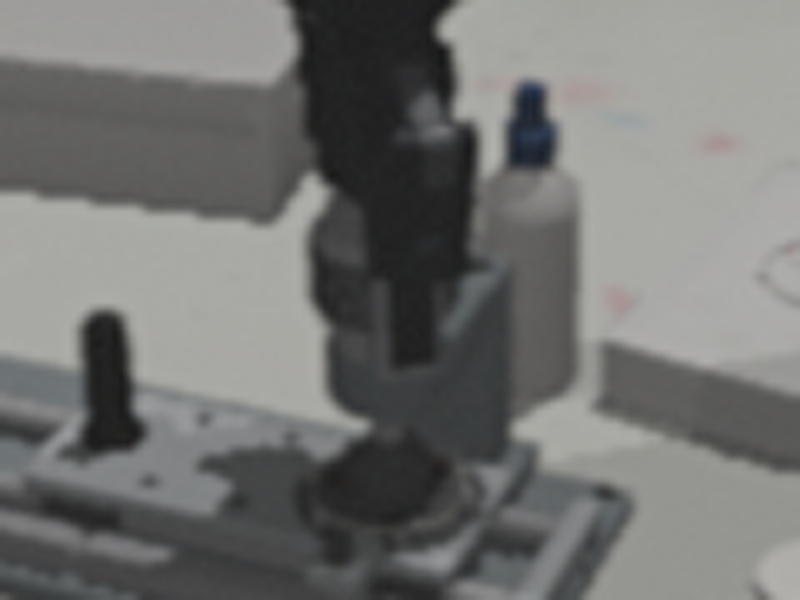

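The collar is down (its top at 0.1446 m against 0.144 m when home), held by the fingers. The carriage is under the head and the bottle is standing.

```bash
python3 -c "
from h import *
print(finish_job());o=observe();print(o['time'],o['eef_pos'],o['wrist_force'])"
```

```text
the job is handed in; nothing more can be done
None
the job is handed in; nothing more can be done
```

The lens is blocked: I pushed the carriage into the station under the head, turned the collar clockwise about 52° until the keyways dropped, and pushed it home. I handed in after about 11 s of the 54 s, still gripping at 80 N with about 35 N of downward push. No verdict was reported.

**Last checks:**
- **Collar:** the camera put its top at 0.1446 m, where fully home is 0.144 m. The tool came down 13.9 mm after gripping and met a firm stop, and the turning torque was zero once the keyways dropped.
- **Carriage:** the handle moved 93.1 mm by camera and the arm moved 94.6 mm. The wanted value is 95 mm and the notch centres within about 3 mm, so I took it as in the station. I have no direct reading of the joint.
- **Bystanders:** the jar measured 0.4 mm from where it started. The bottle was standing in the last picture. The tweezers had not visibly moved in the last view that showed them, before I gripped the collar, and I did not measure them again.
- **Lens:** I did not measure its place in the nest or the pad's force on it. I judged both from the pictures and from how far down the collar is.

**One disagreement:** the reported tool height was about 40 mm below where the camera showed the fingertips.
- It meant the fingers held the handle near its rounded top, but the push still worked.
- My first try at the collar, a test close, met nothing because the fingers were above it. I used camera heights from then on.

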